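# Pump up the varnish sprayer

### The arm

A 7-joint arm with a two-finger parallel gripper is mounted at the origin on the work surface. World frame = base frame: x ahead of the robot, y to its left, z up, the work surface at z = 0. Lengths are in m, angles in rad, forces in N, time in s.
With the tool pointing down it reaches from about 0.4 to 0.75 m from the base axis. Payload 19.5 kg.
Tool frame: the origin (TCP) lies midway between the tips of the shut fingers; the grasp point (between the pads) lies 19 mm behind it; x points along the fingers, z is the direction in which the jaws open and shut, and the axes are right-handed (so a half turn about x gives the same grasp; the last joint's range is limited). The gripper opens to 85 mm and grips with 20 to 120 N. Pads are 22 mm wide; open, the fingers measure 114 mm over their backs; the gripper's body (76 mm by 85 mm) begins 54 mm behind the grasp point. The pads swing forward as they close: fully open they stand 13 mm farther back than shut.
Start: joints at [1.215, 0.707, -0.028, 1.485, 0.022, 0.951, -0.075], TCP at [0.177, -0.547, 0.231] pointing down, gripper open.
Joint ranges: [-2.71, 2.71], [-0.32, 2.16], [-1.57, 1.52], [0, 2.45], [-1.46, 4.6], [0, 2.02], [-2.83, 2.83]. Speed limits (rad/s): [1.89, 1.89, 2.57, 2.57, 3.01, 3.01, 3.01].

### API

Orientations are given as a unit quaternion [x, y, z, w].
In Python, from cell import r, claw, solver, monitor, eyes, ticket gives the robot as it stands. The module is installed in compiled form; this text tells all that it offers. Calls block until the motion is done:
- r.reach(position, orientation): joint-space move of the TCP to a pose.
- r.movel(position, orientation=None, vel=0.15): straight line of the TCP; orientation=None keeps the orientation; vel is the mean speed in m/s.
- r.set_joints(angles): joint-space move.
- claw.open_jaws() and claw.grab(squeeze=None): open the fingers fully, or close them until they stop; squeeze is the grip in N (None keeps the last).
- r.dwell(seconds).
- solver.solve_ik(position, orientation): joint angles nearest the present ones, or None.
- monitor.get_state(): the state.
- eyes.camera(name): name is "scene" or "top" or "wrist"; returns a dict with "img" (400x640x3 uint8, red, green, blue), "mtx" (3x3 intrinsics, pixels), "xyz" and "attitude" of the camera in the world; the wrist camera has in their place "mount" (4x4, takes a point from camera to tool coordinates, whose origin is the TCP and whose axes are the tool frame's). Camera axes: x right, y up, looking along -z (the intrinsics and any distortion apply to the point x, -y, -z); pixel columns grow to the right and rows downward; lengths in m; the calibration is good to about 2 mm. A picture is of the moment at which its call begins: read the wrist's pose just before it. There is no depth.
A pose or a line that the arm cannot do raises r.MotionError and nothing moves.
- ticket.job_done(): hands the job in, once; it reports no verdict.
The state is a dict: "time": time; "joints": joint angles; "joint_velocities": joint speeds; "tau": joint torques, N m; "tool_pos": TCP position; "eef_rot": TCP orientation; "wrist_force": force on the tool from outside, world axes, zero at the start; "ft_torque": the same for the moment, N m; "width": finger opening in m.
Only numpy, scipy, OpenCV 4.12 (cv2) and the standard library are available. Lean on these libraries where they do the work, as an engineer would, in place of code of your own. Each camera call takes 0.05 s, during which the arm holds its last target.

### The job

Pump up the teal hand-pump sprayer for the varnishing: push the black palm knob on its top all the way down with the fingertips and let it spring all the way back up, again and again, until the red indicator pin on its shoulder has popped fully out and the green band at the pin's foot shows. Then stop - no further stroke - and leave the knob up. Do not touch the pin, do not lift, tip or shove the sprayer about, and leave everything else on the table where it is.

Things in the scene. Friction and masses are not known exactly. Their poses are not given: they have to be found in the camera images.
- sprayer: Hand-pump sprayer standing loose: teal round tank 132 mm in diameter, black collar, grey pump head, about 1.5 kg. Origin at the centre of its underside, z up along the pump axis, x towards the indicator pin (46 mm from the axis), y towards the nozzle (reaches 106 mm out, at 190-217 mm height); a pistol grip on the -y side (reaches 124 mm out, up to 218 mm height). Its yaw varies.
- knob_top (a point): Centre of the flat top of the black round palm knob (54 mm in diameter, 18 mm thick) on the pump's axis, 280 mm above the table when up, 240 mm when fully down. Moves with the knob.
- plunger (a joint): How far the knob is pushed down, m: 0 fully up, 0.040 fully down on its stop. A spring returns it, in about 0.3 s: 6 N at the top, 15 N at the bottom, plus 3 N for each 0.1 m/s of pushing speed. A stroke counts when the knob goes at least 34 mm down and then comes right back up.
- pin (a joint): How far the indicator pin stands out, m: 0 fully in, 0.020 fully out. It starts at 0 to 0.0093, rises while the knob springs back up, and stays put between strokes. The first stroke lifts it to a multiple of 5 mm, each further full stroke by 5 mm, to 20 mm. Two to four strokes are needed.
- pin_tip (a point): Top of the indicator pin: red, round, 12 mm in diameter, upright in a black boss with a grey ring on the tank's shoulder. 182 mm above the table when in, 202 mm when fully out; only then the 4 mm green band at its foot comes out of the boss.
- indicator: The indicator pin itself (same point and axes as pin_tip). Not to be touched.
- glue_bottle: Bystander: white squeeze bottle with blue pointed cap, 46 mm in diameter, 132 mm tall, origin at the centre of its underside.
- dispenser: Bystander: cream glue bottle with a white dispensing head and spout, 72 mm in diameter, 182 mm tall, origin at the centre of its underside. Not the sprayer.
- pen_holder: Bystander: square pen holder of rolled newspaper tubes, 84 x 84 x 94 mm, pens and brushes in it up to 155 mm, origin at the centre of its underside.
- tape_roll: Bystander: roll of brown tape lying flat, 90 mm across, 24 mm high, origin at the centre of its underside.
- paint_jar: Bystander: orange paint jar with white lid, 60 mm in diameter, 75 mm tall, origin at the centre of its underside.
- marker: Bystander: black marker pen, 135 mm long, lying along its x axis near the sprayer, origin under its middle.
- scissors: Bystander: scissors with one green and one orange handle ring, 180 mm long, lying flat along their x axis near the sprayer, origin under the rivet.

How it is judged:
On the way, in this order (a step that is already met when the one before it is completed fails the run):
1. the knob is pushed fully down a first time (value of joint plunger above 0.032 m).
2. it springs back up (value of joint plunger below 0.006 m).
3. it is pushed fully down again (value of joint plunger above 0.032 m).
4. the indicator pin is fully out and the knob back up (value of joint pin above 0.0185 m and value of joint plunger below 0.006 m), for 0.2 s.
At the end, for the whole second after the job is handed in: The pin is fully out (within 1.5 mm of 20 mm), the knob is fully up (within 4 mm), the sprayer stands upright and still within 30 mm of where it stood, and each of the other things is within 20 mm of where it stood (value of joint pin above 0.0185 m and value of joint plunger below 0.004 m and velocity of joint plunger below 0.02 m/s and angle between sprayer's own z axis and vertical below 0.05 rad and height (world z) of sprayer below 0.005 m and distance of sprayer from where it was at the start of the episode below 0.03 m and linear speed of sprayer below 0.02 m/s and distance of each of glue_bottle, dispenser, pen_holder, tape_roll, paint_jar, marker, scissors from where it was at the start of the episode below 0.02 m); the robot touches nothing.
It fails at once if another stroke is pushed (knob going down past 22 mm) after the pin is fully out (value of joint pin above 0.0185 m and value of joint plunger above 0.022 m).
It fails at once if the robot touches the indicator pin (contact force between any of the arm, the fingers and indicator above 0.3 N).
It fails at once if the sprayer is lifted 10 mm off the table or tipped by more than 0.15 rad (height (world z) of sprayer above 0.01 m or angle between sprayer's own z axis and vertical above 0.15 rad).
It fails at once if the sprayer is shoved more than 30 mm (distance of sprayer from where it was at the start of the episode above 0.03 m).
It fails at once if a bystander is moved more than 20 mm (distance of any of glue_bottle, dispenser, pen_holder, tape_roll, paint_jar, marker, scissors from where it was at the start of the episode above 0.02 m).
It also fails if it takes over 42 s, if anything falls off the work surface, if the arm or the gripper's body presses on something with over 40 N, if the wrist force passes 120 N, or if a joint passes its speed limit or range.

## Working session

There is one attempt and no reset: what is moved stays moved. The work goes in short steps, each a Python script; the robot and the scene stay as the last script left them, time stands still between calls to the robot, and variables do not carry over. Pictures are saved under pics/ and viewed, and the job is handed in when it is done.

```bash
mkdir -p pics; python3 - <<'E'
from cell import r, claw, solver, monitor, eyes, ticket
import cv2
s=monitor.get_state();print(s)
for n in("scene","top"):
    c=eyes.camera(n);cv2.imwrite(f"pics/{n}0.png",c["img"][:,:,::-1]);print(n,{k:v for k,v in c.items() if k!="img"})
E
```

```text
{'time': 0.0, 'joints': array([ 1.21528303,  0.70708148, -0.0275806 ,  1.48495118,  0.02197964,
        0.95090806, -0.07544406]), 'joint_velocities': array([-0.00058613, -0.00223624,  0.0001275 ,  0.00035515,  0.0008367 ,
        0.00046649, -0.00096953]), 'tau': array([ 3.36191069e-04, -8.83180833e+01,  1.23471748e+00, -2.36167860e+01,
        1.68896501e-02,  6.49883921e-03, -4.36622088e-06]), 'tool_pos': array([ 0.17740808, -0.54669085,  0.23085141]), 'eef_rot': array([ 0.41592729,  0.5722999 , -0.41551541,  0.57168545]), 'wrist_force': array([ 0.40082993,  0.14857414, -0.72128001]), 'ft_torque': array([-0.022395  , -0.00821746,  0.01683535]), 'width': 0.08551798355490188}
scene {'mtx': array([[450.11987784,   0.        , 321.66035049],
       [  0.        , 450.11987784, 196.04138822],
       [  0.        ,   0.        ,   1.        ]]), 'xyz': array([1.22844033, 0.13510152, 1.15794441]), 'attitude': array([0.18267786, 0.21678132, 0.74957549, 0.59813982])}
top {'mtx': array([[393.83575853,   0.        , 320.12073171],
       [  0.        , 393.83575853, 200.24832797],
       [  0.        ,   0.        ,   1.        ]]), 'xyz': array([0.50501265, 0.02006812, 1.13646838]), 'attitude': array([-0.03391235,  0.03792929,  0.7095588 , -0.70280697])}
```

View pics/scene0.png

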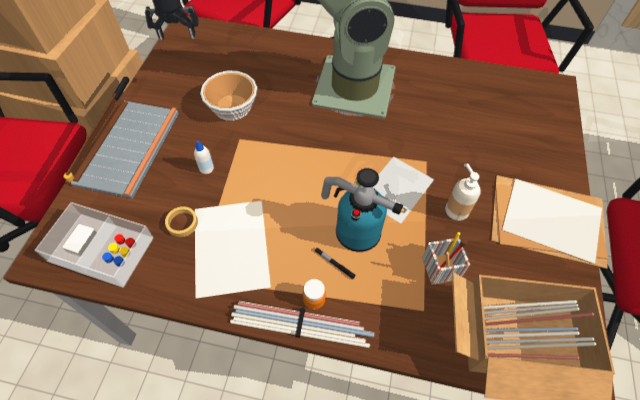

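View pics/top0.png

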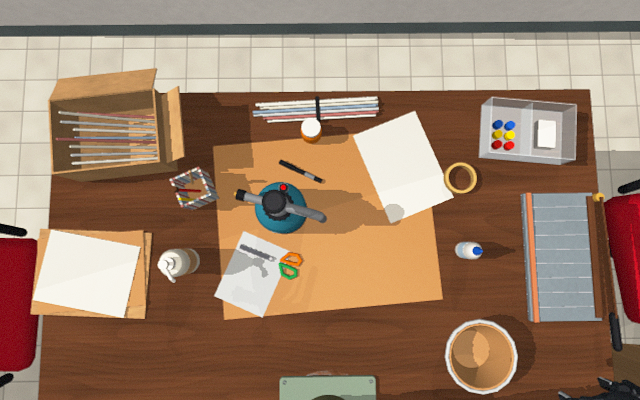

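The scene view shows the sprayer at about (360,215) with its knob near (368,177). The top view shows the knob at about (274,202) and the red pin at (283,187). Next I'll enlarge both.

```bash
python3 - <<'E'
import cv2
a=cv2.imread("pics/scene0.png")[150:260,310:420];b=cv2.imread("pics/top0.png")[160:250,220:340]
cv2.imwrite("pics/c1.png",cv2.resize(a,None,fx=5,fy=5,interpolation=cv2.INTER_CUBIC))
cv2.imwrite("pics/c2.png",cv2.resize(b,None,fx=6,fy=6,interpolation=cv2.INTER_CUBIC))
E
```

```text
(no output)
```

View pics/c1.png

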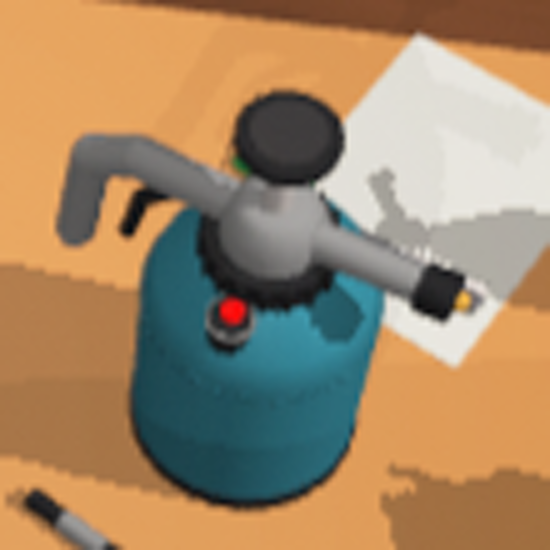

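View pics/c2.png

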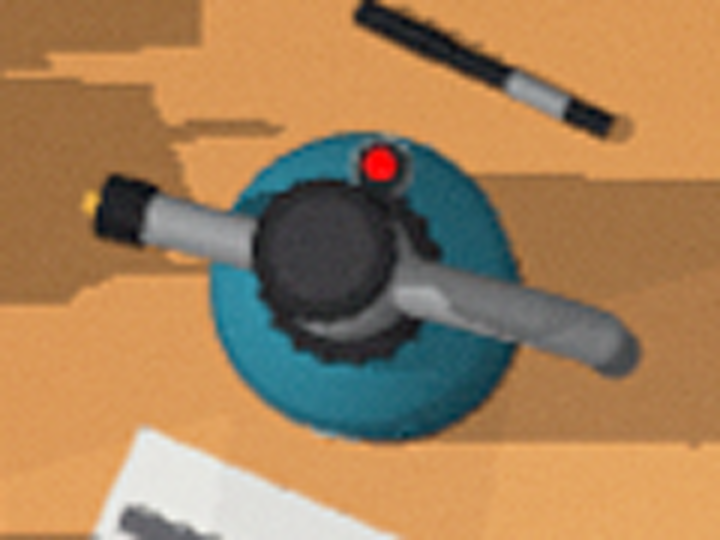

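The knob's top centre is at scene (367.9,176.8) and top (273.7,201.0). The pin tip is at scene (356.3,212.0) and top (283.3,187.4). I'll triangulate both and check the heights.

```bash
cat > h.py <<'E'
from cell import r, claw, solver, monitor, eyes, ticket
import cv2, numpy as np
from scipy.spatial.transform import Rotation as R
def ray(c,uv):
    K=c["mtx"];d=np.array([(uv[0]-K[0,2])/K[0,0],-(uv[1]-K[1,2])/K[1,1],-1.])
    return c["xyz"],R.from_quat(c["attitude"]).apply(d)
def plane(c,uv,z):
    o,d=ray(c,uv);return o+d*(z-o[2])/d[2]
def tri(c1,u1,c2,u2):
    o1,d1=ray(c1,u1);o2,d2=ray(c2,u2)
    t=np.linalg.lstsq(np.c_[d1,-d2],o2-o1,rcond=None)[0]
    p,q=o1+t[0]*d1,o2+t[1]*d2
    return (p+q)/2,np.linalg.norm(p-q)
def proj(c,p):
    q=R.from_quat(c["attitude"]).inv().apply(np.array(p)-c["xyz"]);K=c["mtx"]
    return K[0,2]-K[0,0]*q[0]/q[2],K[1,2]+K[1,1]*q[1]/q[2]
def save(img,n,box=None,f=1):
    if box: img=img[box[1]:box[3],box[0]:box[2]]
    cv2.imwrite(n,cv2.resize(img[:,:,::-1],None,fx=f,fy=f,interpolation=cv2.INTER_CUBIC))
E
python3 - <<'E'
from h import *
s=eyes.camera("scene");t=eyes.camera("top")
np.set_printoptions(precision=4,suppress=True)
print("knob",tri(s,(367.9,176.8),t,(273.7,201.0)),plane(s,(367.9,176.8),.28),plane(t,(273.7,201.0),.28))
print("pin",tri(s,(356.3,212.),t,(283.3,187.4)),plane(t,(283.3,187.4),.187),plane(s,(356.3,212.),.187))
E
```

```text
knob (array([0.5915, 0.118 , 0.2788]), np.float64(0.003358448751171741)) [0.592  0.1196 0.28  ] [0.5916 0.1162 0.28  ]
pin (array([0.6347, 0.1055, 0.1803]), np.float64(0.003138893097654994)) [0.634  0.1034 0.187 ] [0.6385 0.1072 0.187 ]
```

Knob at (0.592, 0.118, 0.279), expected height 0.280. The pin is 45 mm from the axis (46 expected) and about 0.18 m high, so it's nearly in. Next I'll shut the fingers and hover over the knob.

```bash
python3 - <<'E'
from h import *
np.set_printoptions(precision=4,suppress=True)
s=monitor.get_state();q0=R.from_quat(s["eef_rot"]);print(q0.as_matrix())
best=None
for a in range(-180,180,15):
    q=(R.from_euler('z',a,degrees=True)*q0).as_quat()
    j=solver.solve_ik([.592,.118,.33],q)
    if j is None: continue
    j=np.array(j);d=abs(j-s["joints"]).max()
    if best is None or d<best[0]: best=(d,a,q,j)
print(best)
q=best[2];np.save("q.npy",q)
claw.grab(20)
p=s["tool_pos"];
r.movel([p[0],p[1],.38],vel=.25)
r.reach([.592,.118,.34],q)
r.movel([.592,.118,.30],vel=.15)
s=monitor.get_state();print(s["time"],s["tool_pos"],s["wrist_force"],s["width"])
c=eyes.camera("scene");save(c["img"],"pics/s1.png",(300,90,420,260),3.5)
c=eyes.camera("wrist");save(c["img"],"pics/w1.png")
E
```

```text
[[-0.0003  0.9512  0.3087]
 [ 0.0007  0.3087 -0.9512]
 [-1.     -0.     -0.0008]]
(np.float64(1.1276553840373726), 165, array([-0.513 ,  0.487 ,  0.5126,  0.4867]), array([ 0.0876,  0.7549, -0.8173,  1.169 ,  0.5302,  1.424 ,  0.9645]))
4.8917 [0.5922 0.1178 0.3005] [-1.4705 -0.5098  1.8488] 0.00015767952808863565
```

View pics/s1.png

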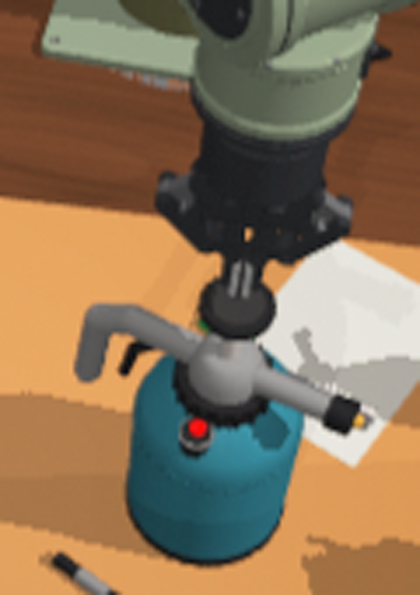

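View pics/w1.png

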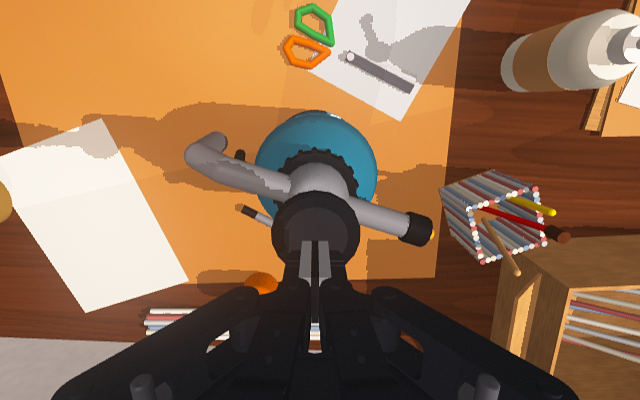

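The fingertips are centred over the knob (wrist view, knob at 316,228), and the pin is visible in the scene view. First stroke: a slow approach, with the force read at the bottom.

```bash
python3 - <<'E'
from h import *
np.set_printoptions(precision=4,suppress=True)
def st(n):
    s=monitor.get_state();print(n,round(s["time"],2),s["tool_pos"],s["wrist_force"])
st("h")
r.movel([.592,.118,.270],vel=.1);st("270")
r.movel([.592,.118,.246],vel=.1);st("246")
r.movel([.592,.118,.241],vel=.05);st("241")
s=eyes.camera("scene");save(s["img"],"pics/s2d.png",(300,130,420,260),4)
r.movel([.592,.118,.295],vel=.12);r.dwell(.4);st("up")
s=eyes.camera("scene");save(s["img"],"pics/s2.png",(300,130,420,260),4)
E
```

```text
h 4.99 [0.5923 0.1181 0.3011] [-0.1294 -0.0293  0.7117]
270 5.44 [0.5926 0.1185 0.2708] [2.3953 1.2049 7.6204]
246 5.83 [0.5926 0.1185 0.2471] [-0.6777  0.0377 12.4717]
241 6.08 [0.5926 0.1185 0.2423] [-0.0077 -0.9348 13.8364]
up 7.13 [0.592  0.118  0.2948] [-0.611  -0.2315 -0.6025]
```

View pics/s2.png

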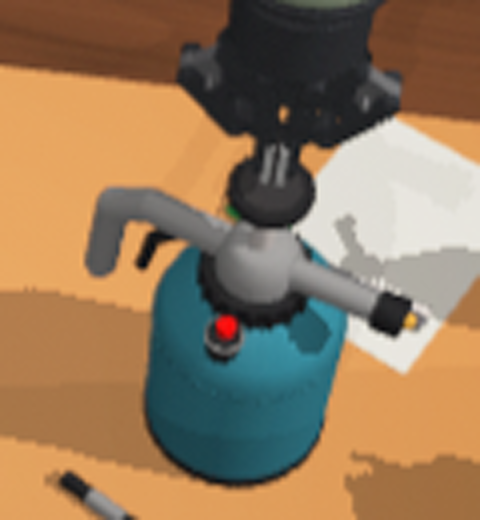

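View pics/s2d.png

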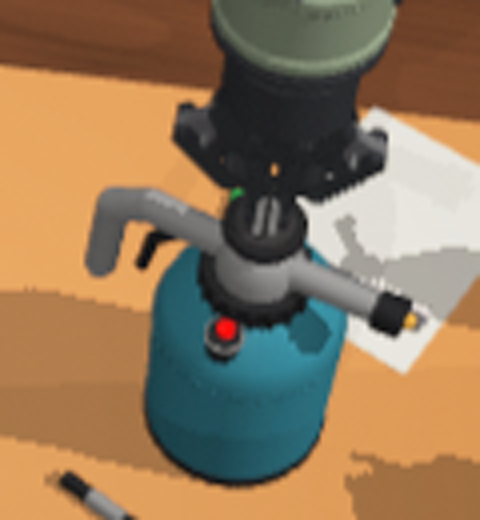

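The knob went about 38 mm down (13.8 N, just short of the stop) and sprang back. The pin tip moved only slightly (red at crop (226,327)), so I'll measure it in pixels.

```bash
cat >> h.py <<'E'
def red(img):
    x0,y0,x1,y1=330,180,385,240
    a=img[y0:y1,x0:x1].astype(int);m=(a[...,0]>150)&(a[...,1]<80)&(a[...,2]<80)
    g=(a[...,1]>a[...,0]+40)&(a[...,1]>a[...,2]+30)
    v,u=np.nonzero(m);gv,gu=np.nonzero(g)
    return dict(n=len(v),c=(u.mean()+x0,v.mean()+y0),top=v.min()+y0,bot=v.max()+y0,green=[(int(x+x0),int(y+y0)) for x,y in zip(gu,gv)][:12])
E
python3 - <<'E'
from h import *
s=eyes.camera("scene");print(red(s["img"]))
im=cv2.imread("pics/scene0.png")[:,:,::-1];print(red(im))
for z in(.182,.187,.192,.197,.202):print(z,proj(s,(.6363,.1057,z)))
E
```

```text
{'n': 22, 'c': (np.float64(356.04545454545456), np.float64(211.13636363636363)), 'top': np.int64(209), 'bot': np.int64(214), 'green': [(357, 182), (358, 182), (358, 183)]}
{'n': 20, 'c': (np.float64(356.05), np.float64(211.9)), 'top': np.int64(210), 'bot': np.int64(214), 'green': [(357, 182), (358, 183)]}
0.182 (np.float64(355.69568852474026), np.float64(212.16926630388647))
0.187 (np.float64(355.85050961512985), np.float64(211.15000896658574))
0.192 (np.float64(356.00648105273797), np.float64(210.12317837269543))
0.197 (np.float64(356.16361570628845), np.float64(209.08868980158067))
0.202 (np.float64(356.32192663717007), np.float64(208.04645726420472))
```

The scale is about 1 px per 5 mm, and the pin rose about 1 px, so it stands at roughly 5 mm. I'll do one stroke at a time, measuring after each.

```bash
cat >> h.py <<'E'
np.set_printoptions(precision=4,suppress=True)
def st(n):
    s=monitor.get_state();print(n,round(s["time"],2),s["tool_pos"],s["wrist_force"])
def stroke(n):
    r.movel([.592,.118,.2395],vel=.08);st("down")
    r.movel([.592,.118,.295],vel=.12);r.dwell(.4);st("up")
    s=eyes.camera("scene");save(s["img"],f"pics/k{n}.png",(330,180,400,240),8);print(red(s["img"]))
E
python3 - <<'E'
from h import *
s=eyes.camera("scene");save(s["img"],"pics/k1.png",(330,180,400,240),8)
stroke(2)
a=cv2.imread("pics/k1.png");b=cv2.imread("pics/k2.png");cv2.imwrite("pics/k12.png",np.hstack([a[150:400,100:450],b[150:400,100:450]]))
E
```

```text
down 8.12 [0.5922 0.1182 0.24  ] [-2.3427 -1.366  18.24  ]
up 9.14 [0.592  0.1179 0.2948] [0.0169 0.0753 0.6293]
{'n': 25, 'c': (np.float64(356.16), np.float64(210.48)), 'top': np.int64(208), 'bot': np.int64(214), 'green': [(357, 182), (358, 183)]}
```

View pics/k12.png

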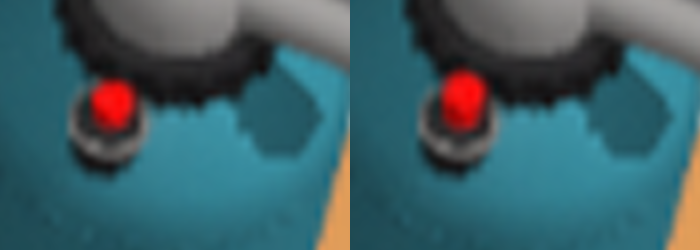

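The red column is longer: its top row has gone 210, 209, 208, so the pin is at about 10 mm and there's no green at its foot. Third stroke.

```bash
python3 - <<'E'
from h import *
stroke(3)
a=cv2.imread("pics/k2.png");b=cv2.imread("pics/k3.png");cv2.imwrite("pics/k23.png",np.hstack([a[150:400,100:450],b[150:400,100:450]]))
E
```

```text
down 10.03 [0.5922 0.1182 0.24  ] [-2.0859 -1.142  18.4066]
up 11.05 [0.592  0.118  0.2948] [ 0.3885 -0.9485  0.1558]
{'n': 28, 'c': (np.float64(356.2857142857143), np.float64(210.0)), 'top': np.int64(207), 'bot': np.int64(214), 'green': [(357, 182), (358, 182), (358, 183)]}
```

View pics/k23.png

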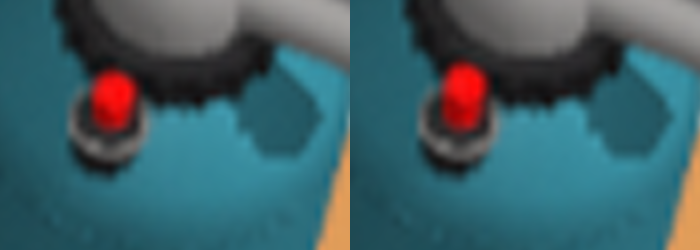

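The top row is at 207, so the pin is at about 15 mm, and the foot still looks red. An extra stroke is fatal, so I'll check with the wrist camera close up first.

```bash
cat >> h.py <<'E'
def look(n):
    r.movel([.592,.118,.36],vel=.2); r.movel([.68,.06,.36],vel=.25); r.dwell(.2)
    s=monitor.get_state();c=eyes.camera("wrist");save(c["img"],f"pics/{n}.png")
    Rt=R.from_quat(s["eef_rot"]);M=np.array(c["mount"])
    cam=s["tool_pos"]+Rt.apply(M[:3,3]);A=Rt.as_matrix()@M[:3,:3]
    for z in(.187,.197,.202):
        q=A.T@(np.array([.6363,.1057,z])-cam);K=c["mtx"];print(z,K[0,2]-K[0,0]*q[0]/q[2],K[1,2]+K[1,1]*q[1]/q[2])
    st("look")
E
python3 - <<'E'
from h import *
look("w3")
E
```

```text
0.187 361.98935913255696 139.07848901713282
0.197 363.48090047826616 140.2513780088401
0.202 364.26264013244304 140.86610708584683
look 12.53 [0.6797 0.0602 0.3604] [-0.672  -0.2992  0.3195]
```

View pics/w3.png

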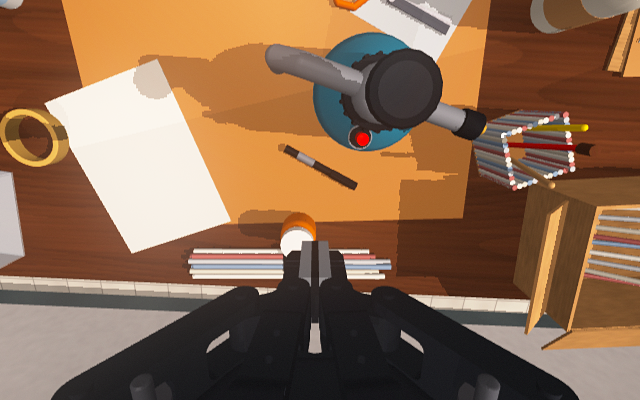

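From this steep angle the pin shows at (362,138), but not its foot. I'll tilt the wrist for a side view, if it can be reached.

```bash
python3 - <<'E'
from h import *
s=monitor.get_state();q0=R.from_quat(np.load("q.npy"))
c=eyes.camera("wrist");M=np.array(c["mount"]);print(M);K=c["mtx"]
for tilt in(20,30,40,50):
  q=R.from_euler('y',tilt,degrees=True)*q0
  for x in(.66,.72,.78):
   for y in (.03,.1057):
    for z in(.32,.38,.44):
     j=solver.solve_ik([x,y,z],q.as_quat())
     if j is None: continue
     cam=np.array([x,y,z])+q.apply(M[:3,3]);A=q.as_matrix()@M[:3,:3]
     v=A.T@(np.array([.6363,.1057,.195])-cam)
     if v[2]>0: continue
     d=np.array([.6363,.1057,.195])-cam
     print(tilt,x,y,z,"uv",np.array([K[0,2]-K[0,0]*v[0]/v[2],K[1,2]+K[1,1]*v[1]/v[2]]).round(),"elev",np.degrees(np.arcsin(-d[2]/np.linalg.norm(d))).round(),"dist",np.linalg.norm(d).round(2), abs(np.array(j)-s["joints"]).max().round(2),q.apply([1,0,0]).round(2))
E
```

```text
[[ 0.      0.3028 -0.9531 -0.1411]
 [-0.0007  0.9531  0.3028  0.0772]
 [ 1.      0.0006  0.0002 -0.001 ]
 [ 0.      0.      0.      1.    ]]
```

```bash
python3 - <<'E'
from h import *
s=monitor.get_state();q0=R.from_quat(np.load("q.npy"))
c=eyes.camera("wrist");M=np.array(c["mount"]);K=c["mtx"];P=np.array([.6363,.1057,.195]);res=[]
rng=np.random.default_rng(0);n=0
for i in range(6000):
  q=R.from_euler('z',rng.uniform(-150,150),degrees=True)*R.from_euler('y',rng.uniform(-20,50),degrees=True)*q0
  # choose camera distance & pixel, derive TCP
  uv=rng.uniform([220,100],[420,230]);dist=rng.uniform(.2,.4)
  dc=np.array([(uv[0]-K[0,2])/K[0,0],-(uv[1]-K[1,2])/K[1,1],-1]);dc/=np.linalg.norm(dc)
  A=q.as_matrix()@M[:3,:3];d=A@dc
  cam=P-d*dist;p=cam-q.apply(M[:3,3]);el=np.degrees(np.arcsin(-d[2]))
  h=-d[:2]/np.linalg.norm(d[:2])
  if p[2]<.23 or el>50 or h@[.96,-.28]<.5 : continue
  if np.hypot(*(p[:2]-P[:2]))<.12: continue
  n+=1
  j=solver.solve_ik(p,q.as_quat())
  if j is None: continue
  res.append((abs(np.array(j)-s["joints"]).max(),el,dist,uv.round(),p,q.as_quat(),h))
print(n,len(res))
for x in sorted(res,key=lambda x:x[0])[:6]:print(x)
E
```

```text
71 3
(np.float64(0.8771856168443596), np.float64(45.411691348636346), 0.27791797186861206, array([305., 103.]), array([ 0.6914, -0.0348,  0.2385]), array([0.1584, 0.6759, 0.3761, 0.6136]), array([ 0.322 , -0.9468]))
(np.float64(0.8892837276756559), np.float64(49.915422318669236), 0.25766615140151555, array([265., 116.]), array([ 0.7067, -0.0052,  0.2359]), array([0.1645, 0.6751, 0.3424, 0.6324]), array([ 0.4443, -0.8959]))
(np.float64(0.9324402940153371), np.float64(47.68388155514811), 0.270693984926488, array([278., 119.]), array([ 0.6961, -0.0194,  0.2411]), array([0.194 , 0.6665, 0.3477, 0.6303]), array([ 0.3474, -0.9377]))
```

A side view is reachable with the TCP at (0.691,-0.035,0.239), clear of the grip. I'll go there by way of a higher waypoint.

```bash
cat >> h.py <<'E'
QL=[0.1584, 0.6759, 0.3761, 0.6136]
QL=list(np.array(QL)/np.linalg.norm(QL))
def side(n):
    r.reach([.6914,-.0348,.32],QL); r.movel([.6914,-.0348,.245],vel=.2); r.dwell(.15)
    c=eyes.camera("wrist");save(c["img"],f"pics/{n}.png");save(c["img"],f"pics/{n}z.png",(255,50,355,140),6);st("side")
def back():
    r.movel([.6914,-.0348,.33],vel=.25)
    r.reach([.68,.06,.36],np.load("q.npy")); r.movel([.592,.118,.36],vel=.25); r.movel([.592,.118,.295],vel=.2); st("hover")
E
python3 - <<'E'
from h import *
print(R.from_quat(QL).apply([1,0,0]))
j=solver.solve_ik([.6914,-.0348,.32],QL);print(j)
if j is not None: side("d3")
E
```

```text
[-0.1967  0.6758 -0.7104]
None
```

```bash
ls pics | grep d3
sed -i 's/r.reach(\[.6914,-.0348,.32\],QL); r.movel(\[.6914,-.0348,.245\],vel=.2)/r.movel([.69,-.05,.36],vel=.25); r.reach([.6914,-.0348,.2385],QL)/; s/r.movel(\[.6914,-.0348,.33\],vel=.25)/r.reach([.69,-.05,.36],np.load("q.npy"))/' h.py
sed -i 's/^    r.reach(\[.68,.06,.36\],np.load("q.npy")); r.movel/    r.movel/' h.py; tail -9 h.py
python3 - <<'E'
from h import *
side("d3")
E
```

```text
st("look")
QL=[0.1584, 0.6759, 0.3761, 0.6136]
QL=list(np.array(QL)/np.linalg.norm(QL))
def side(n):
    r.movel([.69,-.05,.36],vel=.25); r.reach([.6914,-.0348,.2385],QL); r.dwell(.15)
    c=eyes.camera("wrist");save(c["img"],f"pics/{n}.png");save(c["img"],f"pics/{n}z.png",(255,50,355,140),6);st("side")
def back():
    r.reach([.69,-.05,.36],np.load("q.npy"))
    r.movel([.592,.118,.36],vel=.25); r.movel([.592,.118,.295],vel=.2); st("hover")
side 14.5 [ 0.6915 -0.0342  0.2393] [ 0.5711 -0.5573 -0.8337]
```

```bash
ls pics | grep d3
```

```text
d3.png
d3z.png
```

View pics/d3.png

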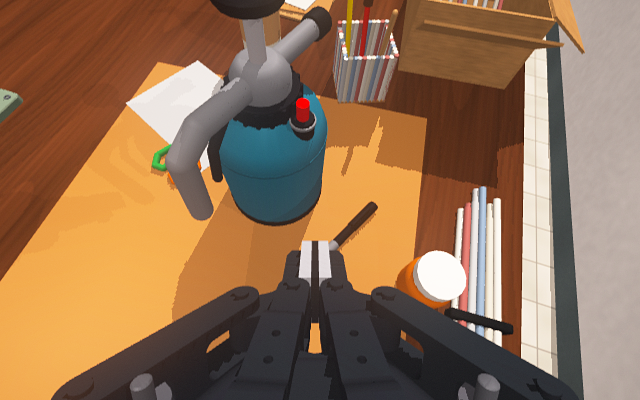

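View pics/d3z.png

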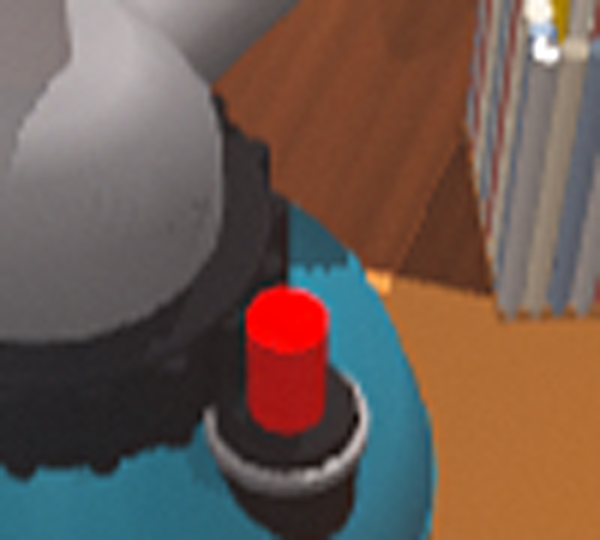

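The side view shows the pin plainly: red all the way to the boss (300,122), no green. One more stroke, then the same look again.

```bash
python3 - <<'E'
from h import *
back(); stroke(4)
r.movel([.592,.118,.36],vel=.2); side("d4")
E
```

```text
hover 16.93 [0.5923 0.1176 0.2956] [-0.2547  0.6992  0.1707]
down 17.77 [0.5923 0.1184 0.2401] [ 0.8535  0.1738 15.2665]
up 18.78 [0.592  0.118  0.2948] [ 0.1723 -0.5104  0.5827]
{'n': 27, 'c': (np.float64(356.51851851851853), np.float64(208.92592592592592)), 'top': np.int64(206), 'bot': np.int64(213), 'green': [(357, 182), (358, 183)]}
side 21.52 [ 0.6914 -0.0343  0.2394] [-0.1658 -0.0336 -0.3131]
```

View pics/d4z.png

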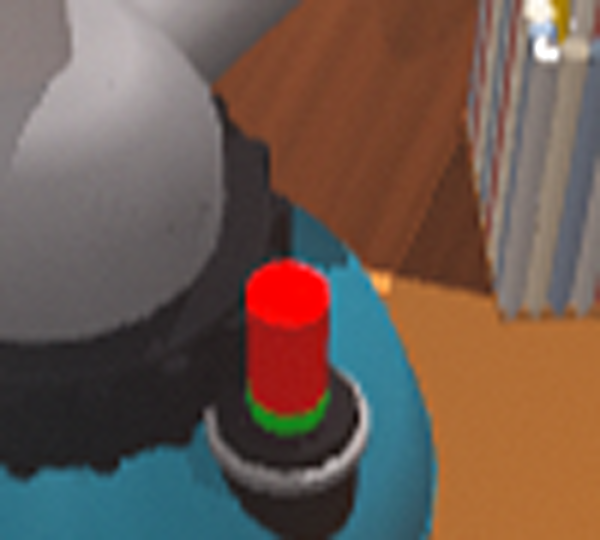

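View pics/d4.png

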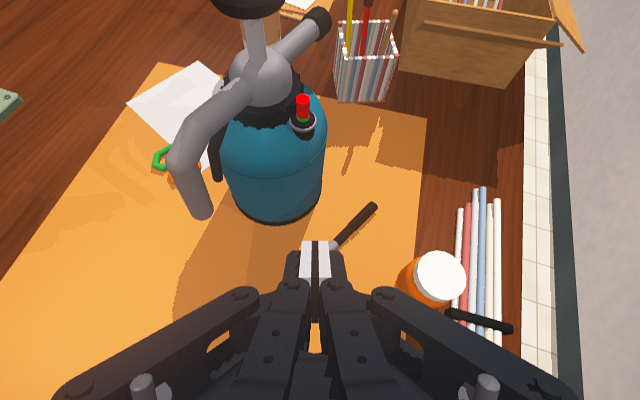

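The green band shows at the pin's foot (crop (288,415)), the knob is up, and nothing has shifted between the two side views. The arm touches nothing, so I'm handing in.

```bash
python3 - <<'E'
from h import *
st("end"); print(ticket.job_done())
E
```

```text
end 21.52 [ 0.6914 -0.0343  0.2394] [-0.1658 -0.0336 -0.3131]
the job is handed in; nothing more can be done
None
```

The sprayer is pumped up and the job is handed in, at 21.5 s of the 42 s allowed. It took four full strokes on the knob with the shut fingertips.

- **Strokes:** the first went about 38 mm down and the other three about 40 mm. The force at the bottom was at most about 18 N. I let the knob spring back up each time.
- **Pin:** the scene camera showed it rise by about 5 mm per stroke. A close side view after stroke 3 showed red down to the boss with no green. The same view after stroke 4 showed the pin fully out with the green band at its foot, so I stopped there.
- **At hand-in:** the knob was up and the arm was touching nothing (wrist force about 0.4 N). The sprayer and the objects in view looked the same in the two side views. I did not measure the bystanders' positions.
- **Checks that disagreed:** the green-pixel detector on the scene image missed the band, which is too small in that view, so I relied on the close-up. The two cameras' rays missed each other by about 3 mm when I located the knob and pin, close to the stated calibration accuracy.

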